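Change the lap from the sloping drying peg to the lap machine

ROBOT

A 6-joint arm with a two-finger parallel gripper is mounted at the origin on a cart in front of the work surface, level with it; the furniture and walls round the work are solid. World frame = base frame: x ahead of the robot, y to its left, z up, the work surface at z = 0. Lengths are in mm, angles in rad, forces in N, time in s.
With the tool pointing down it reaches from about 325 to 900 mm from the base axis. Payload 3.5 kg.
Tool frame: the origin (TCP) lies at the very end of the fingers, on their centre line; the grasp point (between the pads) lies 19 mm behind it (bot.hold_point_z is the z of the grasp point in the tool frame, in mm); z points along the fingers, y is the line along which they close (so a half turn about z gives the same grasp; the last joint's range is limited). The gripper opens to 85 mm and grips with 20 to 120 N. Pads are 22 mm wide; open, the fingers measure 114 mm over their backs; the gripper's body (76 mm by 85 mm) begins 54 mm behind the grasp point. The pads swing forward as they close: fully open they stand 13 mm farther back than shut.
Start: joints at [1.204, 0.276, -0.026, 1.268, 0, 1.467], TCP at [162.976, 603.374, 231.313] pointing down, gripper open.
Joint ranges: [-3.12, 3.12], [-0.85, 1.88], [-1.08, 1.24], [-1.95, 2.15], [-1.57, 1.53], [-3.14, 3.14]. Speed limits (rad/s): [2.57, 2.57, 3.14, 3.14, 3.14, 3.14].

INTERFACE

Orientations are given as a rotation vector (axis times angle).
In Python, from cell import bot gives the robot as it stands.
- The arm moves only by the shell command python3 -m pendant 'ROWS' [FORCE]. ROWS is JSON, a list of rows, each an object of numbers: "tx", "ty", "tz": the shift along the tool's x, y, z normalised to -1 to 1, where 1 is 15 cm; "rx", "ry", "rz": the turn, a rotation vector about the tool's x, y, z normalised to -1 to 1, where 1 is 90 degrees; "claw": the closure, from -1 (fully open) to 1 (shut). In form: [{"tx": .., "ty": .., "tz": .., "rx": .., "ry": .., "rz": .., "claw": ..}, ...]. A call has 1 to 12 rows; each row shifts and turns the commanded pose from where the row before left it, along the tool's axes as they then stand; what a row does not reach is not made up. A row lasts 1/10 s, in which the tool goes at most 50 mm and 8.59 degrees, less where a joint would pass 70% of its speed; a pose out of reach is approached as far as the arm can. A call with a number of a shift or a turn outside -1 to 1 is refused whole. A call with a gripper value outside its range is refused whole. The fingers move at their own pace and stop on an object; FORCE is the grip in N (left out, the last holds). Time passes only in rows, so rows that do not move let the fingers close. It gives the time, the measured TCP pose, the force, the opening and the grip force at its end, in the units of the state.
- bot.sense(): the state, without advancing time (a new reading comes with each control period).
- bot.read_camera(name): name is "scene" or "top" or "wrist"; returns a dict with "pixels" (420x560x3 uint8, red, green, blue), "vfov" (degrees; the focal length in pixels is half the picture's height over the tangent of half this angle, whatever the lens; pixels are square), "cx", "cy" (the principal point, pixels), "T" (4x4, takes a point from camera to world coordinates). Camera axes: x right, y down, z forward; pixel columns grow to the right and rows downward; lengths in mm; the calibration is good to about 2 mm. The wrist camera is an equidistant fisheye: a pixel r from the principal point sees the ray r / f radians off the axis. A picture is of the moment at which its call begins. There is no depth.
- bot.job_done(): hands the job in; it is judged then, once.
The state is a dict: "clock": time; "joints": joint angles; "dq": joint speeds; "tau": joint torques, N m; "ee_pos": TCP position; "orientation": TCP orientation; "force": force on the tool from outside, world axes, zero at the start; "wrist_torque": the same for the moment, N m; "opening": finger opening in mm; "grasp_force": force on a finger pad.
Only numpy, scipy, OpenCV 4.12 (cv2) and the standard library are available. Lean on these libraries where they do the work, as an engineer would, in place of code of your own. Each camera call takes 0.05 s, during which the arm holds its last target. There are 200 camera calls.

TASK

Slide the polishing lap (the flat disc with a hole) up along its sloping peg and off the open end, carry it over, and lower it, copper face up, onto the platter of the little lap machine so that the stub hub enters its hole. Then press it down firmly so that it sits level and flat on the platter, and leave it there; do not drop it, and leave the block, the wax and the vial where they are.

Things in the scene. Friction and masses are not known exactly. Their poses are not given: they have to be found in the camera images.
- lap: The lap: flat disc, 62 mm in diameter, 12 mm thick, about 0.15 kg, aluminium with a copper upper face and a central through bore 17 mm in diameter. Origin at the centre of its aluminium underside, z out of the copper face along the bore. At the start it is threaded on the peg and rests on the peg's collar, leaning like the peg and a few mm off its axis.
- lap_center (a point): The middle of the lap, on the bore's axis, 6 mm from either face. Grip the lap by its rim at both ends of the diameter that lies along the peg's level y. The 65 mm of rod above it are in the way of a tool that points straight down: lean the tool 20 to 45 degrees, fingers pointing down and towards the side to which the peg leans.
- stand: The fixed drying stand: a wooden foot 110 x 70 mm, 14 mm high, from which the peg rises. Origin at the centre of its underside; its x axis is the horizontal direction to which the peg leans (roughly to the robot's left).
- peg: Fixed steel rod of the stand, 10 mm in diameter, leaning 30 degrees from vertical. Origin at its root, 14 mm above the table, z along the rod to its open end, y level. A collar 32 mm in diameter, ending at z = 45 mm, carries the lap; above it the plain rod runs to its open end at z = 122 mm.
- peg_tip (a point): Centre of the open upper end of the peg, slightly tapered over the last 5 mm.
- platter: The fixed lap machine: a grey housing 100 x 100 mm up to 25 mm high, and on a narrow neck above it a level round platter 54 mm in diameter (narrower than the lap), 10 mm thick, its top 55 mm above the table. Origin at the centre of the underside, z up. A small black knob on one side of the housing needs no touching.
- platter_seat (a point): Centre of the platter's top face, 55 mm above the table. The stub hub stands here: 12 mm in diameter, rising 9 mm, tapered to 7 mm over its upper 4 mm. When the lap is seated its centre is 6 mm above this point and the hub ends 3 mm below the copper face.
- steel_block: Bystander: bench block 50 x 50 x 18 mm, origin at the centre of its underside.
- wax_block: Bystander: block of wax 34 x 62 x 22 mm, origin at the centre of its underside.
- vial: Bystander: small lidded vial, 34 mm in diameter and 34 mm high, origin at the centre of its underside.
Things that resemble listed ones, but are neither listed nor needed, are in the scene too. What is meant by the platter is not red, and is the larger of those in its own colour.

How it is judged (in metres and radians):
On the way, in this order (a step that is already met when the one before it is completed fails the run):
1. the lap is off the open end of the peg ((z of lap_center in the frame of peg above 0.127 m or horizontal distance between lap_center and peg_tip above 0.09 m)), for 0.1 s.
2. the lap lies level on the platter, its hole over the hub, and is pressed down on it with more than 5 N (horizontal distance between lap_center and platter_seat below 0.005 m and z of lap_center in the frame of platter below 0.0635 m and angle between lap's own z axis and vertical below 0.06 rad and contact force between lap and platter above 5 N), for 0.1 s.
At the end, for the whole second after the job is handed in: the lap lies at rest and released on the platter, copper face up and level within 3 degrees, its centre within 5 mm of the hub's axis and its underside within 2.5 mm of the platter (horizontal distance between lap_center and platter_seat below 0.005 m and z of lap_center in the frame of platter between 0.058 and 0.0635 m and angle between lap's own z axis and vertical below 0.053 rad and linear speed of lap below 0.02 m/s and contact force between lap and the fingers below 0.05 N); the robot touches nothing.
It fails at once if the steel block is moved more than 25 mm (distance of steel_block from where it was at the start of the episode above 0.025 m).
It fails at once if the wax block is moved more than 25 mm (distance of wax_block from where it was at the start of the episode above 0.025 m).
It fails at once if the vial is moved more than 25 mm (distance of vial from where it was at the start of the episode above 0.025 m).
It fails at once if the lap is dropped (falls free faster than 0.7 m/s) (linear speed of lap above 0.7 m/s and contact force between lap and the fingers below 0.05 N).
It also fails if it takes over 58 s, if anything falls off the work surface, if the arm or the gripper's body presses on something with over 40 N, if the wrist force passes 120 N, or if a joint passes its speed limit or range.

## Working session

There is one attempt and no reset: what is moved stays moved. The work goes in short steps, Python scripts to look and compute and a shell command to move; the robot and the scene stay as the last step left them, time stands still between calls to the robot, and variables do not carry over. Pictures are saved under pics/ and viewed, at most 10 in all, crops included, and the job is handed in when it is done.

```bash
mkdir -p pics; ls; cat > h.py <<'E'
import numpy as np,cv2
from cell import bot
from scipy.spatial.transform import Rotation as R
def cam(n,save=None):
    c=bot.read_camera(n); c['T']=np.array(c['T'],float); p=np.array(c['pixels'],np.uint8); c['pixels']=p
    c['f']=p.shape[0]/2/np.tan(np.radians(c['vfov'])/2)
    if save: cv2.imwrite('pics/'+save,cv2.cvtColor(p,cv2.COLOR_RGB2BGR)); np.save('pics/'+save+'.npy',c,allow_pickle=True)
    return c
def load(s): return np.load('pics/'+s+'.npy',allow_pickle=True).item()
def ray(c,u,v,fish=False):
    a=np.array([u-c['cx'],v-c['cy']],float)
    if fish:
        r=np.linalg.norm(a);t=r/c['f'];d=np.r_[a/max(r,1e-9)*np.sin(t),np.cos(t)]
    else: d=np.r_[a/c['f'],1]
    d=c['T'][:3,:3]@d
    return c['T'][:3,3],d/np.linalg.norm(d)
def onplane(c,u,v,z,fish=False):
    o,d=ray(c,u,v,fish);return o+d*(z-o[2])/d[2]
def proj(c,P):
    q=np.linalg.inv(c['T'])@np.r_[P,1];return c['f']*q[:2]/q[2]+[c['cx'],c['cy']]
def tri(rs):
    A=0;b=0
    for o,d in rs:
        M=np.eye(3)-np.outer(d,d);A=A+M;b=b+M@o
    p=np.linalg.solve(A,b);return p,[np.linalg.norm((np.eye(3)-np.outer(d,d))@(p-o)) for o,d in rs]
E
python3 - <<'E'
from h import *
for n in('scene','top','wrist'):
    c=cam(n,n+'0.png');print(n,c['f'],c['cx'],c['cy'],c['T'].round(3).tolist())
print(bot.sense(),bot.hold_point_z)
E
```

```text
pics
scene 517.7811851579305 274.84050950537926 202.47571064668358 [[-0.894, -0.305, 0.327, 240.377], [-0.447, 0.586, -0.676, 642.367], [0.014, -0.75, -0.661, 736.326], [0.0, 0.0, 0.0, 1.0]]
top 463.9118474523688 285.8004664723258 218.45706448924705 [[-0.02, -0.984, 0.176, 405.726], [-1.0, 0.022, 0.006, -22.354], [-0.01, -0.176, -0.984, 949.319], [0.0, 0.0, 0.0, 1.0]]
wrist 325.19226210127806 282.27823165760435 211.13940840262538 [[0.26, 0.918, 0.298, 86.954], [0.966, -0.247, -0.082, 623.36], [-0.001, 0.309, -0.951, 372.876], [0.0, 0.0, 0.0, 1.0]]
{'clock': 0.15, 'joints': array([ 1.20359413e+00,  2.76984525e-01, -2.75515190e-02,  1.26802406e+00,
       -1.13688711e-05,  1.46738436e+00]), 'dq': array([-3.85249145e-04, -2.76030473e-03,  5.07128394e-03, -5.75431787e-04,
        9.56993564e-05, -1.09897693e-03]), 'tau': array([-9.11910138e-04, -4.46057796e+01,  2.95638818e+01,  1.05142847e-02,
       -1.36615963e-04, -3.08332091e-06]), 'ee_pos': array([162.76189724, 602.79885278, 230.40705036]), 'orientation': array([-4.13107588e-01, -3.11390834e+00,  2.69801152e-03]), 'force': array([ 0.13907532, -0.65830077,  0.44758406]), 'wrist_torque': array([ 0.02888302, -0.0290275 , -0.00710876]), 'grasp_force': 0.0, 'opening': 85.31101397431385} -18.700000000000003
```

View pics/scene0.png

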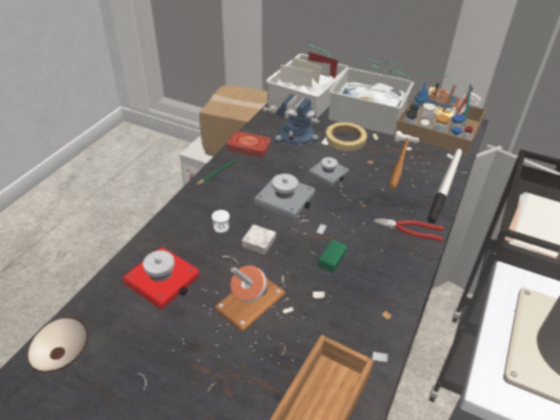

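View pics/top0.png

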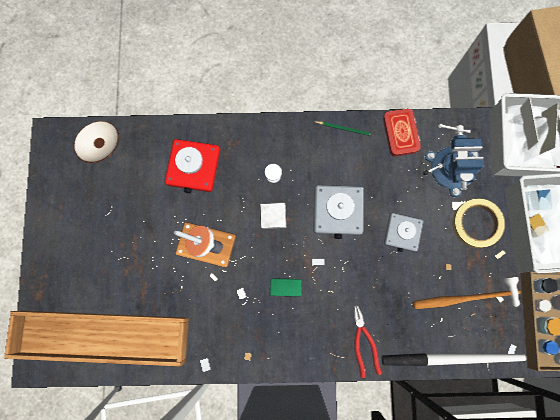

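The scene view shows the orange stand with the lap at about (248,288), the larger grey machine at (285,190), and look-alikes in red at (160,270) and small grey at (329,168). In the top view the stand is at (205,243), the grey platter at (340,206), the vial at (273,173), the white block at (273,215) and the green wax at (286,287). I'll crop in for measuring.

```bash
python3 - <<'E'
import cv2,numpy as np
t=cv2.imread('pics/top0.png');s=cv2.imread('pics/scene0.png')
a=cv2.resize(t[210:275,165:245],(400,325),interpolation=cv2.INTER_CUBIC)
b=cv2.resize(s[255:335,205:295],(400,355),interpolation=cv2.INTER_CUBIC)[:325]
c=cv2.resize(t[180:245,310:375],(325,325)[:2] ,interpolation=cv2.INTER_CUBIC)
d=cv2.resize(s[165:220,250:320],(400,314),interpolation=cv2.INTER_CUBIC)
o=np.zeros((600,800,3),np.uint8);o[:300,:400]=a[:300];o[:300,400:]=b[:300];o[300:,:325]=c[:300];o[300:,400:]=d[:300]
cv2.imwrite('pics/crop1.png',o)
E
```

```text
(no output)
```

View pics/crop1.png

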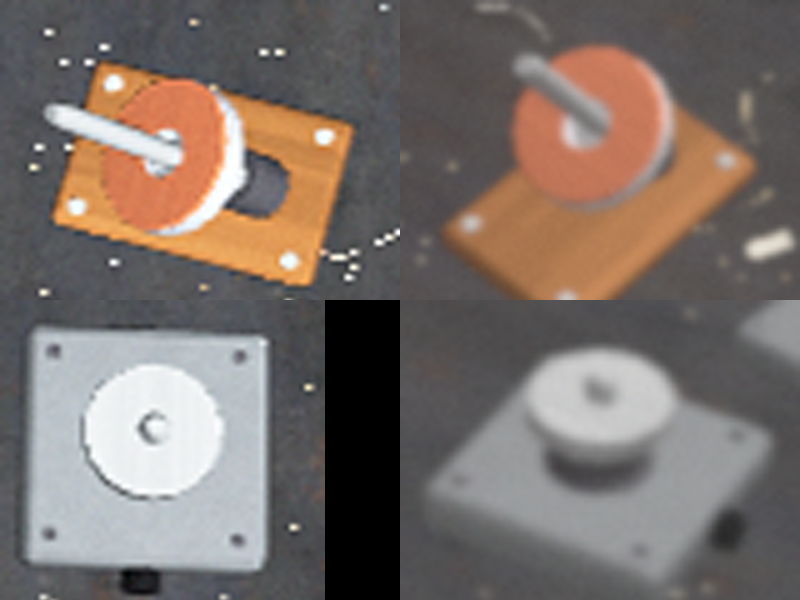

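The crop shows, in the top view, the foot's bolts, the peg tip at crop (52,114) and the copper disc at (165,157). In the scene view the tip is at (525,65) and the disc at (590,128). The grey platter and its hub are clear in both views.

```bash
python3 - <<'E'
from h import *
t=load('top0.png');s=load('scene0.png')
T=lambda x,y:(x/5+165-.4,y/5+210-.4)
S=lambda x,y:((x-400)/4.444+205-.4,y/4.444+255-.4)
tip,r=tri([ray(t,*T(53,114)),ray(s,*S(526,66))]);print('tip',tip,r)
tp=onplane(t,*T(53,114),119.7-1);sp=onplane(s,*S(526,66),119);print(' on plane',tp,sp)
b=[onplane(t,*T(*q),14) for q in((113,83),(324,136),(289,261),(76,206))];b=np.array(b)
m=b.mean(0);ax=(b[0]+b[3]-b[1]-b[2])[:2];print('foot',m,'sides',np.linalg.norm(b[0]-b[1]),np.linalg.norm(b[0]-b[3]),'yaw',np.degrees(np.arctan2(ax[1],ax[0])))
bs=[onplane(s,*S(*q),14) for q in((471,224),(726,160))];print('scene bolts',bs,'top',b)
u=np.r_[ax/np.linalg.norm(ax),0]; d=.5*u+np.r_[0,0,np.cos(np.pi/6)]
print('u',u,'root from tip',tip-122*d,'offset in foot',(tip-122*d-m)@u,(tip-122*d-m)@np.cross([0,0,1],u))
# masks
def ell(c,box,f,name):
    x0,y0,x1,y1=box;hsv=cv2.cvtColor(c['pixels'],cv2.COLOR_RGB2HSV);k=np.zeros(hsv.shape[:2],np.uint8)
    k[y0:y1,x0:x1]=f(hsv[y0:y1,x0:x1].astype(int),c['pixels'][y0:y1,x0:x1].astype(int))*255
    cs=max(cv2.findContours(k,cv2.RETR_EXTERNAL,cv2.CHAIN_APPROX_NONE)[0],key=cv2.contourArea)
    e=cv2.fitEllipse(cv2.convexHull(cs));print(name,e,cv2.contourArea(cs));return e
cop=lambda h,p:(h[...,0]<=10)&(h[...,1]>110)
e1=ell(t,(165,210,245,275),cop,'cop top');e2=ell(s,(205,255,295,335),cop,'cop scene')
C,r=tri([ray(t,*e1[0]),ray(s,*e2[0])]);print('copper c',C,r,'rel peg axis (z)',(C-(tip-122*d))@d,'off',(C-tip)-d*((C-tip)@d))
pl=lambda h,p:(p.min(-1)>200)
g1=ell(t,(312,180,372,240),pl,'pl top');g2=ell(s,(250,165,320,220),lambda h,p:p.min(-1)>165,'pl scene')
print('plat',onplane(t,*g1[0],55),onplane(s,*g2[0],55))
q=tri([ray(t,*g1[0]),ray(s,*g2[0])]);print(q)
for h in('top',):
  cc=[onplane(t,310-.4+x/5,180-.4+(y-300)/5,25) for x,y in((53,352),(239,357),(237,540),(48,534))];print('plat housing bolts',np.mean(cc,0),np.degrees(np.arctan2(*(cc[0]-cc[1])[[1,0]])))
# bystanders
for n,z,uv in(('vial',34,(273,173)),('block',18,(273,215)),('wax',22,(286,287)),('small',40,(405,232)),('red',60,(190,160))):print(n,onplane(t,*uv,z).round())
E
```

```text
tip [533.34618421 183.65396559 118.59116946] [np.float64(0.015790542292889866), np.float64(0.015790542292705365)]
 on plane [533.31427607 183.62137997 118.7       ] [533.16857056 183.95975154 119.        ]
foot [524.62162202 149.07639816  14.        ] sides 89.67357544294275 52.1798258652891 yaw 74.54202381528893
scene bolts [array([561.44963892, 185.6861463 ,  14.        ]), array([487.54280729, 112.36621708,  14.        ])] top [[561.69565464 185.25719687  14.        ]
 [537.95072383  98.7844937   14.        ]
 [487.36807835 112.85319398  14.        ]
 [511.47203124 199.4107081   14.        ]]
u [0.26653153 0.9638262  0.        ] root from tip [517.08776114 124.86056733  12.9360702 ] offset in foot -25.347863668326617 0.8070501664878105
cop top ((197.27804565429688, 240.1949920654297), (21.71261978149414, 30.750259399414062), 21.52408218383789) 377.5
cop scene ((246.44015502929688, 282.6753845214844), (30.99137306213379, 36.066402435302734), 33.9577751159668) 614.5
copper c [526.28686932 155.09342762  59.89952575] [np.float64(0.12181910573894153), np.float64(0.1218191057388758)] rel peg axis (z) 56.467083169308964 off [ 1.67397926  3.02063317 -1.93847295]
pl top ((340.4040222167969, 205.66160583496094), (26.009296417236328, 27.630306243896484), 103.09375) 533.5
pl scene ((284.6402282714844, 181.68359375), (15.542512893676758, 25.10210418701172), 92.93424224853516) 288.5
plat [ 589.23240589 -124.89520326   55.        ] [ 588.81255413 -122.45644343   55.        ]
(array([ 589.86550971, -125.12547014,   52.63671839]), [np.float64(0.15161060162192827), np.float64(0.15161060162181883)])
plat housing bolts [ 589.34798671 -124.10549817   25.        ] 87.12894364445714
vial [665.   7.  34.]
block [580.   9.  18.]
wax [434. -14.  22.]
small [ 536. -252.   40.]
red [688. 172.  60.]
```

```bash
cat >> h.py <<'E'
u=np.array([.2665,.9638,0]);py=np.array([-.9638,.2665,0]);d=.5*u+np.array([0,0,.866])
LAP=np.array([525.5,152.2,55.]);PL=np.array([589.3,-124.5,55])
def Rz(th,az=None,sgn=1):
    "tool leaning th deg from down toward azimuth az"
    h=u if az is None else np.array([np.cos(np.radians(az)),np.sin(np.radians(az)),0])
    t=np.radians(th);z=np.sin(t)*h-np.array([0,0,np.cos(t)]);y=sgn*np.cross([0,0,1],h)
    return np.c_[np.cross(y,z),y,z]
def cur():
    s=bot.sense();return s['ee_pos'],R.from_rotvec(s['orientation']).as_matrix(),s
def go(Rt=None,P=None):
    p,r,s=cur();Rt=r if Rt is None else Rt
    w=R.from_matrix(r.T@Rt).as_rotvec();print('turn total deg',np.degrees(np.linalg.norm(w)).round(2),'norm r',(w/(np.pi/2)).round(4))
    if P is not None: print('shift in new tool mm',(Rt.T@(P-p)).round(1),'norm',(Rt.T@(P-p)/150).round(4),'world',(P-p).round(1))
E
python3 - <<'E'
from h import *
p,r,s=cur();print(r.round(3))
c=load('wrist0.png');print('cam in tool',r.T@(c['T'][:3,3]-p))
for sg in(1,-1):
    Rt=Rz(25,None,sg);print(sg,Rt.round(3));go(Rt,LAP+22*Rt[:,2]-100*Rt[:,2])
E
```

```text
[[-0.965  0.261 -0.001]
 [ 0.261  0.965 -0.002]
 [ 0.    -0.002 -1.   ]]
cam in tool [  78.57061587   -0.16679696 -142.45531486]
1 [[-0.242 -0.964  0.113]
 [-0.873  0.266  0.407]
 [-0.423  0.    -0.906]]
turn total deg 92.38 norm r [-0.2178 -0.2193 -0.9788]
shift in new tool mm [ 380.1 -469.7  -61.7] norm [ 2.5341 -3.1313 -0.4114] world [ 354.  -482.4 -104.7]
-1 [[ 0.242  0.964  0.113]
 [ 0.873 -0.266  0.407]
 [ 0.423 -0.    -0.906]]
turn total deg 93.03 norm r [-0.2196  0.2182  0.9862]
shift in new tool mm [-380.1  469.7  -61.7] norm [-2.5341  3.1313 -0.4114] world [ 354.  -482.4 -104.7]
```

```bash
python3 - <<'E'
from h import *
Rt=Rz(22);P=LAP+22*Rt[:,2]-130*Rt[:,2];P[2]=230;go(Rt,P);p,r,s=cur();w=R.from_matrix(r.T@Rt).as_rotvec()/(np.pi/2);print((w/11).round(4),P)
E
```

```text
turn total deg 91.78 norm r [-0.1918 -0.1931 -0.9827]
shift in new tool mm [ 350.7 -469.7 -141.3] norm [ 2.338  -3.1313 -0.9417] world [ 3.520e+02 -4.896e+02 -4.000e-01]
[-0.0174 -0.0176 -0.0893] [514.71807303 113.20704985 230.        ]
```

```bash
R='{"rx":-0.0174,"ry":-0.0176,"rz":-0.0893}'; python3 -m pendant '[{"rx":-0.0174,"ry":-0.0176,"rz":-0.0893},{"rx":-0.0174,"ry":-0.0176,"rz":-0.0893},{"rx":-0.0174,"ry":-0.0176,"rz":-0.0893},{"rx":-0.0174,"ry":-0.0176,"rz":-0.0893},{"rx":-0.0174,"ry":-0.0176,"rz":-0.0893},{"rx":-0.0174,"ry":-0.0176,"rz":-0.0893},{"rx":-0.0174,"ry":-0.0176,"rz":-0.0893},{"rx":-0.0174,"ry":-0.0176,"rz":-0.0893},{"rx":-0.0174,"ry":-0.0176,"rz":-0.0893},{"rx":-0.0174,"ry":-0.0176,"rz":-0.0893},{"rx":-0.0174,"ry":-0.0176,"rz":-0.0893},{}]'
python3 - <<'E'
from h import *
Rt=Rz(22);P=LAP+22*Rt[:,2]-130*Rt[:,2];P[2]=230;go(Rt,P);print(cur()[2]['joints'])
E
```

```text
turn total deg 91.78 norm r [-0.1918 -0.1931 -0.9827]
shift in new tool mm [ 350.7 -469.7 -141.3] norm [ 2.338  -3.1313 -0.9417] world [ 3.520e+02 -4.896e+02 -4.000e-01]
[ 1.20359413e+00  2.76984525e-01 -2.75515190e-02  1.26802406e+00
 -1.13688711e-05  1.46738436e+00]invalid input
```

```bash
python3 -m pendant '[{"tx":0,"ty":0,"tz":0,"rx":-0.0174,"ry":-0.0176,"rz":-0.0893,"claw":-1}]'; echo; python3 -m pendant '[{"rx":-0.0174,"ry":-0.0176,"rz":-0.0893}]'
```

```text
clock: 0.25
ee_pos: [163.7, 603.6, 230.4]
orientation: [0.188, 3.104, 0.035]
force: [0.7, -0.1, 0.3]
opening: 85.5
grasp_force: 0.0
invalid input
```

```bash
python3 -m pendant '[{"tx":0,"ty":0,"tz":0,"rx":-0.0174,"ry":-0.0176,"rz":-0.0893,"claw":-1},{"tx":0,"ty":0,"tz":0,"rx":-0.0174,"ry":-0.0176,"rz":-0.0893,"claw":-1},{"tx":0,"ty":0,"tz":0,"rx":-0.0174,"ry":-0.0176,"rz":-0.0893,"claw":-1},{"tx":0,"ty":0,"tz":0,"rx":-0.0174,"ry":-0.0176,"rz":-0.0893,"claw":-1},{"tx":0,"ty":0,"tz":0,"rx":-0.0174,"ry":-0.0176,"rz":-0.0893,"claw":-1},{"tx":0,"ty":0,"tz":0,"rx":-0.0174,"ry":-0.0176,"rz":-0.0893,"claw":-1},{"tx":0,"ty":0,"tz":0,"rx":-0.0174,"ry":-0.0176,"rz":-0.0893,"claw":-1},{"tx":0,"ty":0,"tz":0,"rx":-0.0174,"ry":-0.0176,"rz":-0.0893,"claw":-1},{"tx":0,"ty":0,"tz":0,"rx":-0.0174,"ry":-0.0176,"rz":-0.0893,"claw":-1},{"tx":0,"ty":0,"tz":0,"rx":-0.0174,"ry":-0.0176,"rz":-0.0893,"claw":-1},{"tx":0,"ty":0,"tz":0,"rx":0,"ry":0,"rz":0,"claw":-1}]'
python3 - <<'E'
from h import *
Rt=Rz(22);P=LAP+22*Rt[:,2]-130*Rt[:,2];P[2]=230;go(Rt,P);print(cur()[2]['joints'])
E
```

```text
clock: 1.35
ee_pos: [162.9, 601.7, 230.2]
orientation: [-1.704, 2.243, 0.33]
force: [0.5, -0.1, -0.7]
opening: 85.4
grasp_force: 0.0
turn total deg 0.11 norm r [-0.0008 -0.0001 -0.001 ]
shift in new tool mm [ 349.7 -469.3 -141. ] norm [ 2.3313 -3.1288 -0.9402] world [ 3.519e+02 -4.885e+02 -2.000e-01]
[ 1.18260031  0.03137675 -0.37948254  0.77850039  0.0430211  -0.10831568]
```

```bash
python3 -m pendant '[{"tx":0.1554,"ty":-0.2086,"tz":-0.0627,"rx":0,"ry":0,"rz":0,"claw":-1},{"tx":0.1554,"ty":-0.2086,"tz":-0.0627,"rx":0,"ry":0,"rz":0,"claw":-1},{"tx":0.1554,"ty":-0.2086,"tz":-0.0627,"rx":0,"ry":0,"rz":0,"claw":-1},{"tx":0.1554,"ty":-0.2086,"tz":-0.0627,"rx":0,"ry":0,"rz":0,"claw":-1},{"tx":0.1554,"ty":-0.2086,"tz":-0.0627,"rx":0,"ry":0,"rz":0,"claw":-1},{"tx":0.1554,"ty":-0.2086,"tz":-0.0627,"rx":0,"ry":0,"rz":0,"claw":-1},{"tx":0.1554,"ty":-0.2086,"tz":-0.0627,"rx":0,"ry":0,"rz":0,"claw":-1},{"tx":0.1554,"ty":-0.2086,"tz":-0.0627,"rx":0,"ry":0,"rz":0,"claw":-1},{"tx":0.1554,"ty":-0.2086,"tz":-0.0627,"rx":0,"ry":0,"rz":0,"claw":-1},{"tx":0.1554,"ty":-0.2086,"tz":-0.0627,"rx":0,"ry":0,"rz":0,"claw":-1},{"tx":0.1554,"ty":-0.2086,"tz":-0.0627,"rx":0,"ry":0,"rz":0,"claw":-1},{"tx":0.1554,"ty":-0.2086,"tz":-0.0627,"rx":0,"ry":0,"rz":0,"claw":-1}]' && python3 -m pendant '[{"tx":0.1554,"ty":-0.2086,"tz":-0.0627,"rx":0,"ry":0,"rz":0,"claw":-1},{"tx":0.1554,"ty":-0.2086,"tz":-0.0627,"rx":0,"ry":0,"rz":0,"claw":-1},{"tx":0.1554,"ty":-0.2086,"tz":-0.0627,"rx":0,"ry":0,"rz":0,"claw":-1},{"tx":0,"ty":0,"tz":0,"rx":0,"ry":0,"rz":0,"claw":-1},{"tx":0,"ty":0,"tz":0,"rx":0,"ry":0,"rz":0,"claw":-1}]'
python3 - <<'E'
from h import *
Rt=Rz(22);P=LAP+22*Rt[:,2]-130*Rt[:,2];P[2]=230;go(Rt,P);go(Rt,LAP-70*Rt[:,2]);print(cur()[2]['joints'])
c=cam('wrist','w1.png')
E
```

```text
clock: 2.55
ee_pos: [445.2, 210.8, 231.3]
orientation: [-1.7, 2.244, 0.332]
force: [0.7, 0.8, -0.2]
opening: 85.9
grasp_force: 0.0
clock: 3.05
ee_pos: [515.0, 113.9, 230.6]
orientation: [-1.7, 2.245, 0.333]
force: [-1.1, 0.6, 0.0]
opening: 85.7
grasp_force: 0.0
turn total deg 0.29 norm r [-0.0004  0.0009 -0.003 ]
shift in new tool mm [1.  0.1 0.3] norm [0.0064 0.0007 0.0019] world [-0.3 -0.7 -0.6]
turn total deg 0.29 norm r [-0.0004  0.0009 -0.003 ]
shift in new tool mm [2.900e+01 1.000e-01 1.077e+02] norm [1.933e-01 7.000e-04 7.180e-01] world [   3.5   13.  -110.7]
[-0.11571694  0.03121035 -0.3635279   1.11324557  0.38044494 -1.39978285]
```

View pics/w1.png

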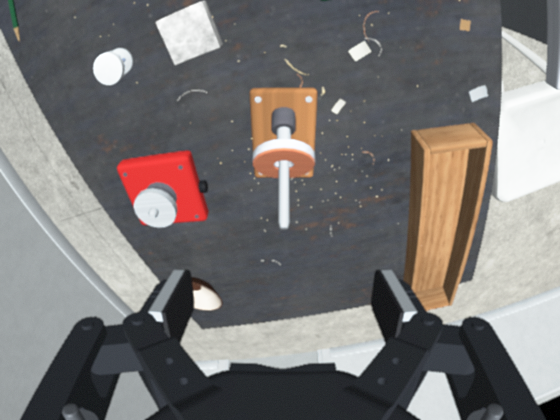

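The wrist picture shows the disc at (284,157), centred between the fingers (mid about 282), with the peg pointing straight down the image, so the alignment is good. Next is the approach.

```bash
python3 -m pendant '[{"tx":0.0483,"ty":0,"tz":0.1795,"rx":0,"ry":0,"rz":0,"claw":-1},{"tx":0.0483,"ty":0,"tz":0.1795,"rx":0,"ry":0,"rz":0,"claw":-1},{"tx":0.0483,"ty":0,"tz":0.1795,"rx":0,"ry":0,"rz":-0.003,"claw":-1},{"tx":0.0483,"ty":0,"tz":0.1795,"rx":0,"ry":0,"rz":0,"claw":-1},{"tx":0,"ty":0,"tz":0,"rx":0,"ry":0,"rz":0,"claw":-1},{"tx":0,"ty":0,"tz":0,"rx":0,"ry":0,"rz":0,"claw":-1}]'
python3 - <<'E'
from h import *
Rt=Rz(22);go(Rt,LAP+22*Rt[:,2]);
c=cam('wrist','w2.png')
hsv=cv2.cvtColor(c['pixels'],cv2.COLOR_RGB2HSV).astype(int)
k=((hsv[...,0]<=10)&(hsv[...,1]>90)&(hsv[...,2]>80)).astype(np.uint8);k[:, :200]=0;k[:,370:]=0
for q in cv2.findContours(k,cv2.RETR_EXTERNAL,cv2.CHAIN_APPROX_NONE)[0]:
    if cv2.contourArea(q)>80:
        x,y,w,h=cv2.boundingRect(q);print(x,y,w,h)
        # rim points left/right: intersect with copper plane
        o=None
        hull=q[:,0];L=hull[hull[:,0].argmin()];Rr=hull[hull[:,0].argmax()]
        n=d;C=LAP+6*d
        for e in(L,Rr):
            oo,dd=ray(c,*e,True);X=oo+dd*((C-oo)@n)/(dd@n);print(e,X.round(1),'rel: py',((X-C)@py).round(1),'inplane',((X-C)@np.cross(py,d)).round(1))
E
```

```text
clock: 3.7
ee_pos: [517.1, 128.8, 120.3]
orientation: [-1.711, 2.237, 0.333]
force: [0.4, 0.3, 1.2]
opening: 85.2
grasp_force: 0.0
turn total deg 0.29 norm r [0.0006 0.0011 0.003 ]
shift in new tool mm [ 1.5 -1.9 91.8] norm [ 0.0099 -0.0126  0.6119] world [ 10.6  31.3 -85.7]
237 219 89 24
[237 227] [552.3 139.7  64.7] rel: py -29.1 inplane -9.1
[325 231] [496.6 163.   60.4] rel: py 30.8 inplane -0.4
```

View pics/w2.png

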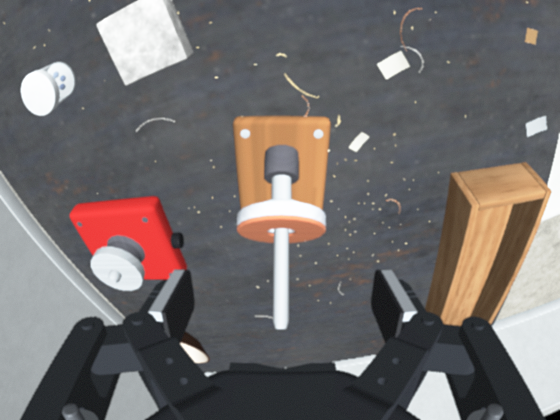

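The disc spans columns 237–325, between fingers at 190 and 375, with the rod below it. It is clear to descend.

```bash
python3 -m pendant '[{"tx":0.01,"ty":-0.008,"tz":0.12,"rx":0,"ry":0,"rz":0.0015,"claw":-1},{"tx":0,"ty":0,"tz":0.12,"rx":0,"ry":0,"rz":0.0015,"claw":-1},{"tx":0,"ty":0,"tz":0.12,"rx":0,"ry":0,"rz":0,"claw":-1},{"tx":0,"ty":0,"tz":0.12,"rx":0,"ry":0,"rz":0,"claw":-1},{"tx":0,"ty":0,"tz":0.12,"rx":0,"ry":0,"rz":0,"claw":-1},{"tx":0,"ty":0,"tz":0,"rx":0,"ry":0,"rz":0,"claw":-1},{"tx":0,"ty":0,"tz":0,"rx":0,"ry":0,"rz":0,"claw":-1}]'
python3 - <<'E'
from h import *
Rt=Rz(22);go(Rt,LAP+22*Rt[:,2]);c=cam('wrist','w3.png')
E
```

```text
clock: 4.45
ee_pos: [529.2, 158.8, 37.7]
orientation: [-1.704, 2.239, 0.33]
force: [-0.7, 0.4, 0.1]
opening: 85.3
grasp_force: 0.0
turn total deg 0.21 norm r [-0.0018  0.0015  0.0003]
shift in new tool mm [0.3 1.8 3.2] norm [0.0023 0.0123 0.0215] world [-1.5  1.3 -3.1]
```

View pics/w3.png

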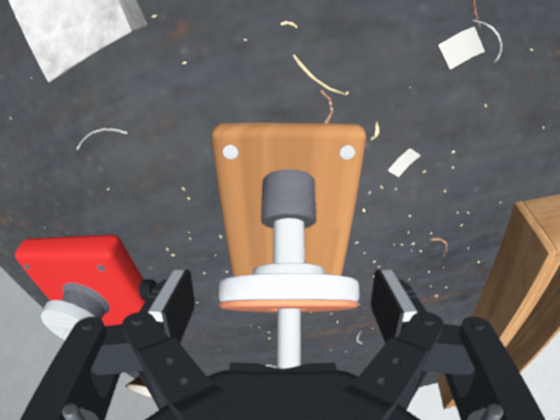

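The lap spans columns 219–359 (mid 289), and the fingers' mid is at 282, so the tool has to go about 3 mm along +y, plus 3 mm deeper, before closing.

```bash
python3 -m pendant '[{"tx":0.002,"ty":0.018,"tz":0.02,"rx":0,"ry":0,"rz":0,"claw":-1},{"tx":0,"ty":0,"tz":0,"rx":0,"ry":0,"rz":0,"claw":-1},{"tx":0,"ty":0,"tz":0,"rx":0,"ry":0,"rz":0,"claw":0.2},{"tx":0,"ty":0,"tz":0,"rx":0,"ry":0,"rz":0,"claw":1},{"tx":0,"ty":0,"tz":0,"rx":0,"ry":0,"rz":0,"claw":1},{"tx":0,"ty":0,"tz":0,"rx":0,"ry":0,"rz":0,"claw":1},{"tx":0,"ty":0,"tz":0,"rx":0,"ry":0,"rz":0,"claw":1},{"tx":0,"ty":0,"tz":0,"rx":0,"ry":0,"rz":0,"claw":1},{"tx":0,"ty":0,"tz":0,"rx":0,"ry":0,"rz":0,"claw":1}]' 50
python3 - <<'E'
from h import *
Rt=Rz(22);go(Rt,LAP+22*Rt[:,2]);c=cam('wrist','w4.png');print(cur()[2]['wrist_torque'])
E
```

```text
clock: 5.4
ee_pos: [526.0, 160.1, 34.3]
orientation: [-1.703, 2.241, 0.332]
force: [-2.5, -3.2, 6.4]
opening: 60.9
grasp_force: 52.1
turn total deg 0.16 norm r [-0.001   0.0014 -0.0004]
shift in new tool mm [-0.6 -1.6 -0.1] norm [-0.0042 -0.0108 -0.0007] world [1.7 0.1 0.3]
[-0.30386173  0.41846166  0.14394748]
```

View pics/w4.png

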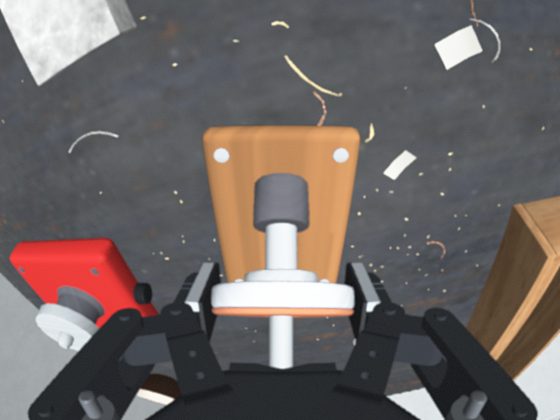

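The lap is gripped on its rim by both pads at 60.9 mm, with the rod between. Next is the slide along the peg.

```bash
python3 - <<'E'
from h import *
p,r,s=cur();n=.866*u-np.array([0,0,.5])
print('d mm in tool',(r.T@d).round(4),'n',(r.T@n).round(4));print('6d-2.5n norm',(r.T@(6*d-2.5*n)/150).round(4),'10d',(r.T@(10*d)/150).round(4))
E
```

```text
d mm in tool [-7.893e-01 -5.000e-04 -6.140e-01] n [-0.6139  0.0017  0.7893]
6d-2.5n norm [-0.0213 -0.     -0.0377] 10d [-0.0526 -0.     -0.0409]
```

```bash
python3 -m pendant '[{"tx":-0.0213,"ty":0,"tz":-0.0377,"rx":0,"ry":0,"rz":0,"claw":1},{"tx":0,"ty":0,"tz":0,"rx":0,"ry":0,"rz":0,"claw":1},{"tx":0,"ty":0,"tz":0,"rx":0,"ry":0,"rz":0,"claw":1}]'; python3 -m pendant '[{"tx":-0.0526,"ty":0,"tz":-0.0409,"rx":0,"ry":0,"rz":0,"claw":1},{"tx":-0.0526,"ty":0,"tz":-0.0409,"rx":0,"ry":0,"rz":0,"claw":1},{"tx":0,"ty":0,"tz":0,"rx":0,"ry":0,"rz":0,"claw":1},{"tx":0,"ty":0,"tz":0,"rx":0,"ry":0,"rz":0,"claw":1}]'
python3 - <<'E'
from h import *
c=cam('wrist','w5.png');print(cur()[2]['wrist_torque'],cur()[0])
E
```

```text
clock: 5.75
ee_pos: [526.1, 161.0, 39.9]
orientation: [-1.704, 2.241, 0.331]
force: [0.7, 0.1, -1.4]
opening: 61.0
grasp_force: 54.2
clock: 6.15
ee_pos: [529.2, 170.9, 57.7]
orientation: [-1.705, 2.239, 0.33]
force: [0.8, 0.3, -0.3]
opening: 60.6
grasp_force: 54.3
[-0.47121149  0.13767192  0.03340137] [528.7510881  170.82232827  57.30519964]
```

View pics/w5.png

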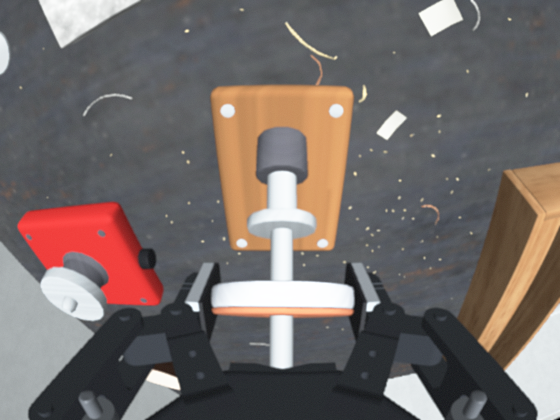

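The lap is clear of the collar and sliding freely with forces near zero, so I'll continue off the end.

```bash
python3 -m pendant '[{"tx":-0.0526,"ty":0,"tz":-0.0409,"rx":0,"ry":0,"rz":0,"claw":1},{"tx":-0.0526,"ty":0,"tz":-0.0409,"rx":0,"ry":0,"rz":0,"claw":1},{"tx":-0.0526,"ty":0,"tz":-0.0409,"rx":0,"ry":0,"rz":0,"claw":1},{"tx":-0.0526,"ty":0,"tz":-0.0409,"rx":0,"ry":0,"rz":0,"claw":1},{"tx":-0.0526,"ty":0,"tz":-0.0409,"rx":0,"ry":0,"rz":0,"claw":1},{"tx":-0.0526,"ty":0,"tz":-0.0409,"rx":0,"ry":0,"rz":0,"claw":1},{"tx":-0.0526,"ty":0,"tz":-0.0409,"rx":0,"ry":0,"rz":0,"claw":1},{"tx":-0.0526,"ty":0,"tz":-0.0409,"rx":0,"ry":0,"rz":0,"claw":1},{"tx":-0.0526,"ty":0,"tz":-0.0409,"rx":0,"ry":0,"rz":0,"claw":1},{"tx":-0.0526,"ty":0,"tz":-0.0409,"rx":0,"ry":0,"rz":0,"claw":1},{"tx":0,"ty":0,"tz":0,"rx":0,"ry":0,"rz":0,"claw":1},{"tx":0,"ty":0,"tz":0,"rx":0,"ry":0,"rz":0,"claw":1}]'
python3 - <<'E'
from h import *
c=cam('wrist','w6.png');p,r,s=cur();print(p,s['wrist_torque'],s['joints'])
# place orientation: lean 52 toward azimuth -12
for az in(-12,10,30):
    Rt=Rz(52,az);P=PL+np.array([0,0,6+60])+22*Rt[:,2];print(az,P);go(Rt,P)
E
```

```text
clock: 7.4
ee_pos: [542.0, 219.0, 143.8]
orientation: [-1.704, 2.241, 0.331]
force: [0.7, 0.5, -2.4]
opening: 60.7
grasp_force: 54.3
[541.59858586 218.79688642 143.29164303] [-0.4576189   0.10647633  0.05102079] [ 0.09453045  0.16144603 -0.4184749   0.8468002   0.35859295 -1.17955073]
-12 [ 606.25739822 -128.10440626  107.45544754]
turn total deg 90.55 norm r [ 0.5843 -0.2662  0.7746]
shift in new tool mm [ -55.1 -325.9  128.7] norm [-0.3674 -2.1725  0.8582] world [  64.7 -346.9  -35.8]
10 [ 606.37286019 -121.48959411  107.45544754]
turn total deg 70.41 norm r [ 0.436  -0.2962  0.5781]
shift in new tool mm [  25.3 -346.4   25.8] norm [ 0.169  -2.3091  0.1718] world [  64.8 -340.3  -35.8]
30 [ 604.31362128 -115.83188171  107.45544754]
turn total deg 53.19 norm r [ 0.3009 -0.3154  0.3991]
shift in new tool mm [  97.8 -321.2  -67. ] norm [ 0.6521 -2.141  -0.4466] world [  62.7 -334.6  -35.8]
```

View pics/w6.png

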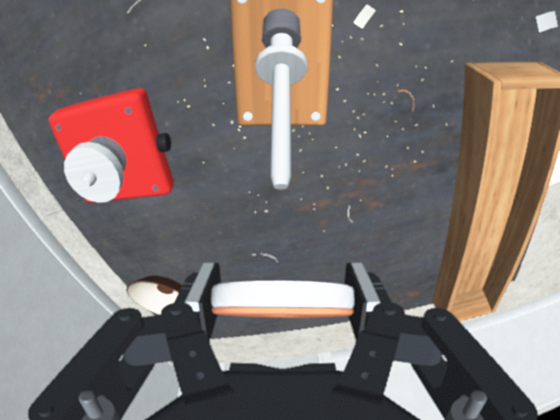

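The lap is off the peg: the tip is at (280,187), well clear. Next I raise it, then turn it level.

```bash
python3 - <<'E'
from h import *
p,r,s=cur();print('up90',(r.T@[0,0,90]/150/3).round(4)); w=R.from_matrix(r.T@Rz(52,-12)).as_rotvec()/(np.pi/2);print((w/11).round(4))
E
```

```text
up90 [-7.520e-02 -1.000e-04 -1.853e-01]
[ 0.0531 -0.0242  0.0704]
```

```bash
python3 -m pendant '[{"tx":-0.0752,"ty":0,"tz":-0.1853,"rx":0,"ry":0,"rz":0,"claw":1},{"tx":-0.0752,"ty":0,"tz":-0.1853,"rx":0,"ry":0,"rz":0,"claw":1},{"tx":-0.0752,"ty":0,"tz":-0.1853,"rx":0,"ry":0,"rz":0,"claw":1},{"tx":0,"ty":0,"tz":0,"rx":0,"ry":0,"rz":0,"claw":1}]'; python3 -m pendant '[{"tx":0,"ty":0,"tz":0,"rx":0.0531,"ry":-0.0242,"rz":0.0704,"claw":1},{"tx":0,"ty":0,"tz":0,"rx":0.0531,"ry":-0.0242,"rz":0.0704,"claw":1},{"tx":0,"ty":0,"tz":0,"rx":0.0531,"ry":-0.0242,"rz":0.0704,"claw":1},{"tx":0,"ty":0,"tz":0,"rx":0.0531,"ry":-0.0242,"rz":0.0704,"claw":1},{"tx":0,"ty":0,"tz":0,"rx":0.0531,"ry":-0.0242,"rz":0.0704,"claw":1},{"tx":0,"ty":0,"tz":0,"rx":0.0531,"ry":-0.0242,"rz":0.0704,"claw":1},{"tx":0,"ty":0,"tz":0,"rx":0.0531,"ry":-0.0242,"rz":0.0704,"claw":1},{"tx":0,"ty":0,"tz":0,"rx":0.0531,"ry":-0.0242,"rz":0.0704,"claw":1},{"tx":0,"ty":0,"tz":0,"rx":0.0531,"ry":-0.0242,"rz":0.0704,"claw":1},{"tx":0,"ty":0,"tz":0,"rx":0.0531,"ry":-0.0242,"rz":0.0704,"claw":1},{"tx":0,"ty":0,"tz":0,"rx":0.0531,"ry":-0.0242,"rz":0.0704,"claw":1},{"tx":0,"ty":0,"tz":0,"rx":0,"ry":0,"rz":0,"claw":1}]'
python3 - <<'E'
from h import *
p,r,s=cur();Rt=Rz(52,-12);P=PL+np.array([0,0,6+100])+22*Rt[:,2];print(P);go(Rt,P);print(s['joints'])
E
```

```text
clock: 7.85
ee_pos: [545.0, 219.1, 238.3]
orientation: [-1.701, 2.234, 0.325]
force: [0.7, -0.3, -0.7]
opening: 61.0
grasp_force: 54.8
clock: 9.05
ee_pos: [539.9, 219.9, 229.9]
orientation: [0.228, 2.229, -0.115]
force: [-0.2, 0.0, -1.7]
opening: 60.5
grasp_force: 54.9
[ 606.25739822 -128.10440626  147.45544754]
turn total deg 0.37 norm r [ 0.0005 -0.0026  0.0031]
shift in new tool mm [ -19.6 -326.6  158.9] norm [-0.1304 -2.1776  1.0595] world [  66.4 -348.   -82.4]
[ 0.54539599 -0.10226391 -0.7643168   0.16212477 -0.56756944  0.522055  ]
```

```bash
python3 -m pendant '[{"tx":-0.013,"ty":-0.2178,"tz":0.106,"rx":0,"ry":-0.0026,"rz":0.0031,"claw":1},{"tx":-0.013,"ty":-0.2178,"tz":0.106,"rx":0,"ry":0,"rz":0,"claw":1},{"tx":-0.013,"ty":-0.2178,"tz":0.106,"rx":0,"ry":0,"rz":0,"claw":1},{"tx":-0.013,"ty":-0.2178,"tz":0.106,"rx":0,"ry":0,"rz":0,"claw":1},{"tx":-0.013,"ty":-0.2178,"tz":0.106,"rx":0,"ry":0,"rz":0,"claw":1},{"tx":-0.013,"ty":-0.2178,"tz":0.106,"rx":0,"ry":0,"rz":0,"claw":1},{"tx":-0.013,"ty":-0.2178,"tz":0.106,"rx":0,"ry":0,"rz":0,"claw":1},{"tx":-0.013,"ty":-0.2178,"tz":0.106,"rx":0,"ry":0,"rz":0,"claw":1},{"tx":-0.013,"ty":-0.2178,"tz":0.106,"rx":0,"ry":0,"rz":0,"claw":1},{"tx":-0.013,"ty":-0.2178,"tz":0.106,"rx":0,"ry":0,"rz":0,"claw":1},{"tx":0,"ty":0,"tz":0,"rx":0,"ry":0,"rz":0,"claw":1},{"tx":0,"ty":0,"tz":0,"rx":0,"ry":0,"rz":0,"claw":1}]'
python3 - <<'E'
from h import *
p,r,s=cur();Rt=Rz(52,-12);P=PL+np.array([0,0,6+100])+22*Rt[:,2];go(Rt,P);print(s['joints'])
s=cam('scene','s7.png');t=cam('top','t7.png');w=cam('wrist','w7.png')
o=np.zeros((600,800,3),np.uint8)
b=lambda c:c['pixels'][:,:,::-1]
q=PL+[0,0,80]
for c,x in((s,0),(t,400)):
    a,e=proj(c,q).astype(int);a=max(50,min(510,a));e=max(38,min(382,e));print(a-50,e-38);o[:300,x:x+400]=cv2.resize(b(c)[e-37:e+38,a-50:a+50],(400,300),interpolation=cv2.INTER_CUBIC)
o[300:,:400]=cv2.resize(b(w),(400,300))
cv2.imwrite('pics/crop7.png',o)
E
```

```text
clock: 10.25
ee_pos: [606.8, -130.4, 149.2]
orientation: [0.24, 2.221, -0.112]
force: [-0.1, -0.4, -1.5]
opening: 60.6
grasp_force: 55.0
turn total deg 0.35 norm r [-0.0002  0.0016 -0.0035]
shift in new tool mm [2.  2.1 0.3] norm [0.0134 0.0139 0.0023] world [-0.5  2.2 -1.8]
[-0.37851266  0.00636979 -0.93159854 -0.2703809   0.13294684 -0.09880771]
235 111
294 158
```

View pics/crop7.png

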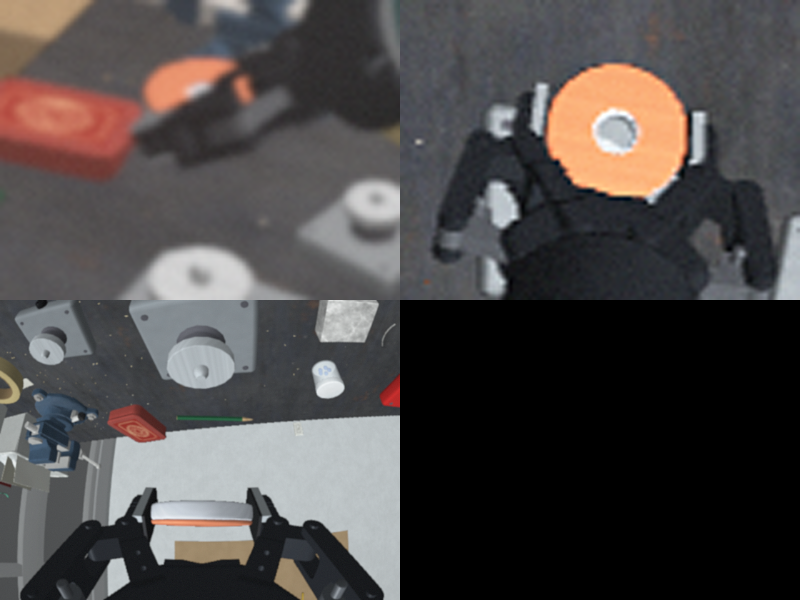

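The top crop shows the lap level at crop (618,130), held by both pads. In the wrist view the lap sits at the same rows as it did on the peg (284–315), so it hasn't slipped. Now I measure its centre.

```bash
cat > lapc.py <<'E'
from h import *
def lapc(c,zc,fish=False):
    hsv=cv2.cvtColor(c['pixels'],cv2.COLOR_RGB2HSV).astype(int)
    k=((hsv[...,0]>=5)&(hsv[...,0]<=13)&(hsv[...,1]>100)&(hsv[...,2]>170)).astype(np.uint8)
    a,e=proj(c,[PL[0],PL[1],zc]).astype(int);m=np.zeros_like(k);m[e-24:e+24,a-24:a+24]=1
    q=max(cv2.findContours(k*m,cv2.RETR_EXTERNAL,cv2.CHAIN_APPROX_NONE)[0],key=cv2.contourArea)[:,0]
    W=np.array([onplane(c,*x,zc)[:2] for x in q])
    from scipy.optimize import least_squares
    g=least_squares(lambda v:np.hypot(*(W-v[:2]).T)-30.6,W.mean(0),loss='soft_l1',f_scale=.7)
    h=[x for x in cv2.findContours(((1-k)*m),cv2.RETR_LIST,cv2.CHAIN_APPROX_NONE)[0] if 15<cv2.contourArea(x)<200]
    bore=[]
    for x in h:
        mm=cv2.moments(x);bore.append((onplane(c,mm['m10']/mm['m00'],mm['m01']/mm['m00'],zc)[:2].round(1),cv2.contourArea(x)))
    return g.x,np.abs(g.fun).mean(),bore
E
python3 - <<'E'
from lapc import *
t=load('t7.png');p,r,s=cur();L=p-22*r[:,2];print('lap by tool',L);print(lapc(t,L[2]+6))
# bore of the platter hub, top view
print('hub',onplane(t,310-.4+152/5,180-.4+127/5,62), 'plat',PL)
E
```

```text
lap by tool [ 590.11949023 -124.49753307  163.44795122]
(array([ 591.86783974, -125.29292098]), np.float64(2.99861697795688), [])
hub [ 589.13054972 -123.35922734   62.        ] plat [ 589.3 -124.5   55. ]
```

```bash
python3 - <<'E'
from lapc import *
t=load('t7.png')
for x,y in((216,131),(217,132)):print(onplane(t,294-.4+x/4,158-.4+y/4,169.5))
# wrist ray to hub/platter centre from w7 : platter ellipse
w=load('w7.png');k=w['pixels']
cv2.imwrite('pics/x.png',cv2.cvtColor(k[20:150,210:360],cv2.COLOR_RGB2GRAY))
print(onplane(w,200/400*560+.2,372*1.4-420-1,64,True))
g=cv2.cvtColor(k,cv2.COLOR_RGB2GRAY).astype(int);m=(g>170).astype(np.uint8);m[:30]=0;m[140:]=0;m[:,:220]=0;m[:,345:]=0
q=max(cv2.findContours(m,cv2.RETR_EXTERNAL,cv2.CHAIN_APPROX_NONE)[0],key=cv2.contourArea)[:,0];print(cv2.boundingRect(q))
E
```

```text
[ 592.40016244 -125.25976071  169.5       ]
[ 591.94813201 -125.67083031  169.5       ]
[ 581.05998672 -123.71108501   64.        ]
(234, 55, 94, 68)
```

```bash
python3 - <<'E'
from h import *
w=load('w3.png');print(onplane(w,231,152,14,True),onplane(w,347,152,14,True))
w=load('w1.png');print(onplane(w,258,99,14,True),onplane(w,309,99,14,True))
w=load('w7.png');c=cv2.resize(w['pixels'][0:150,170:370],(800,600),interpolation=cv2.INTER_CUBIC)
cv2.imwrite('pics/w7c.png',c[:,:,::-1])
E
```

```text
[537.3865136   98.79997946  14.        ] [487.25038533 112.45923787  14.        ]
[536.97239614  98.53786526  14.        ] [486.51791467 112.71270105  14.        ]
```

View pics/w7c.png

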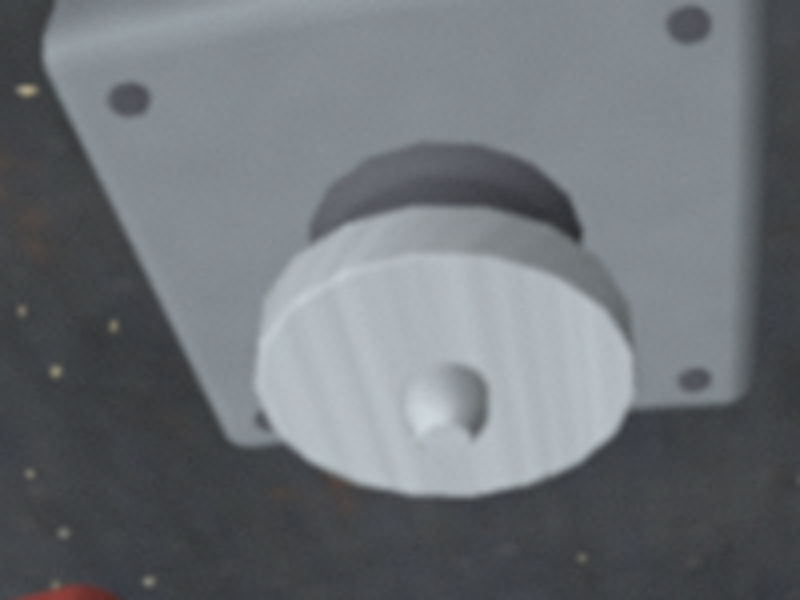

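The platter's top rim spans crop columns 256–634 and rows 252–497, with the hub tip at about (446,440).

```bash
python3 - <<'E'
from h import *
w=load('w7.png');P=lambda x,y,z:onplane(w,170-.4+x/4,y/4-.4,z,True)
a,b,l,r=P(447,252,55),P(440,497,55),P(256,372,55),P(634,368,55)
print(a,b,(a+b)/2,np.linalg.norm(a-b));print(l,r,(l+r)/2,np.linalg.norm(l-r));print('hub tip',P(446,440,64));print('hub base mid',P(446,400,60))
q=np.array([P(*v,25) for v in((129,99),(689,24),(694,380))]);print((q[0]+q[2])/2,q)
E
```

```text
[ 562.7624015  -119.11309189   55.        ] [ 615.20269316 -131.55931732   55.        ] [ 588.98254733 -125.33620461   55.        ] 53.897056655546365
[ 579.28546932 -149.62388811   55.        ] [589.70101086 -98.60893925  55.        ] [ 584.49324009 -124.11641368   55.        ] 52.067345933519995
hub tip [ 589.52386356 -125.06222926   64.        ]
hub base mid [ 585.75168442 -124.2317355    60.        ]
[ 589.56688102 -125.05845147   25.        ] [[ 549.36393476 -160.81650412   25.        ]
 [ 553.74576758  -84.87350742   25.        ]
 [ 629.76982727  -89.30039881   25.        ]]
```

```bash
sed -i 's/PL=np.array(\[589.3,-124.5,55\])/PL=np.array([589.4,-124.9,55])/' h.py; python3 - <<'E'
from h import *
p,r,s=cur();go(Rz(52,-12));Rt=Rz(52,-12);print((Rt.T@[-2,0.,-82]/150/5).round(4))
E
```

```text
turn total deg 0.33 norm r [ 0.0013  0.0024 -0.0025]
[ 0.0878 -0.0006  0.0653]
```

```bash
python3 -m pendant '[{"tx":0.0878,"ty":-0.0006,"tz":0.0653,"rx":0.0007,"ry":0.002,"rz":-0.003,"claw":1},{"tx":0.0878,"ty":-0.0006,"tz":0.0653,"rx":0,"ry":0,"rz":0,"claw":1},{"tx":0.0878,"ty":-0.0006,"tz":0.0653,"rx":0,"ry":0,"rz":0,"claw":1},{"tx":0.0878,"ty":-0.0006,"tz":0.0653,"rx":0,"ry":0,"rz":0,"claw":1},{"tx":0.0878,"ty":-0.0006,"tz":0.0653,"rx":0,"ry":0,"rz":0,"claw":1},{"tx":0,"ty":0,"tz":0,"rx":0,"ry":0,"rz":0,"claw":1},{"tx":0,"ty":0,"tz":0,"rx":0,"ry":0,"rz":0,"claw":1},{"tx":0,"ty":0,"tz":0,"rx":0,"ry":0,"rz":0,"claw":1}]'
python3 - <<'E'
from h import *
p,r,s=cur();L=p-22*r[:,2];print('lap',L);go(Rz(52,-12))
s=cam('scene','s8.png');t=cam('top','t8.png');w=cam('wrist','w8.png')
o=np.zeros((600,800,3),np.uint8);b=lambda c:c['pixels'][:,:,::-1]
for c,x in((s,0),(t,400)):
    a,e=proj(c,L).astype(int);print(a-33,e-25);o[:300,x:x+400]=cv2.resize(b(c)[e-25:e+25,a-33:a+34],(400,300),interpolation=cv2.INTER_CUBIC)
o[300:,:400]=cv2.resize(b(w),(400,300));o[300:,400:]=cv2.resize(b(w)[180:330,180:380],(400,300))
cv2.imwrite('pics/crop8.png',o)
E
```

```text
clock: 11.2
ee_pos: [606.9, -128.7, 69.9]
orientation: [0.232, 2.22, -0.115]
force: [-0.7, 0.2, -1.8]
opening: 60.3
grasp_force: 55.0
lap [ 589.92562606 -125.13061613   83.32775953]
turn total deg 0.23 norm r [0.0001 0.0025 0.0005]
252 145
309 177
```

View pics/crop8.png

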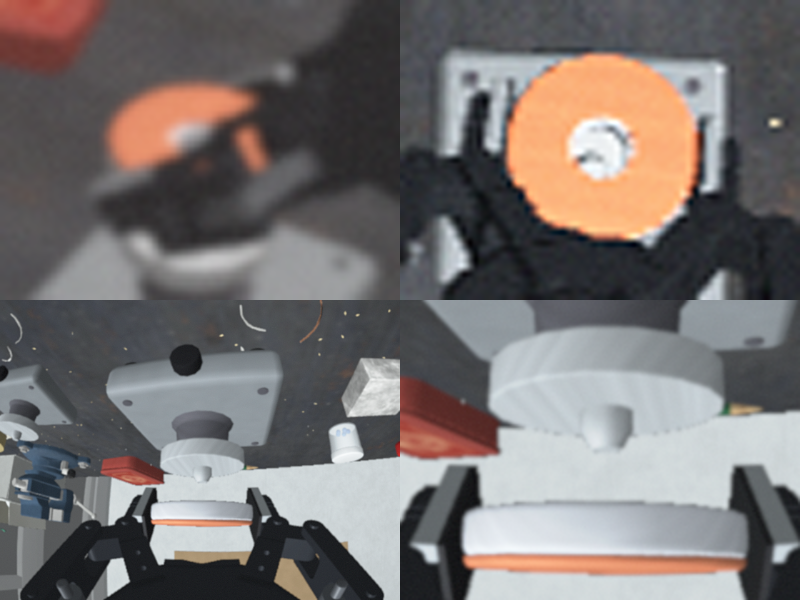

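The lap hangs level above the hub, which shows through the bore in the top crop (centre about (601,148.5)). That was my 12th picture, so I'm past the limit of 10. I'll view no more and work from numbers only.

```bash
python3 - <<'E'
from lapc import *
t=load('t8.png')
print('outline',onplane(t,309-.4+202.5/5.97,177-.4+148/6,89.3),'bore',onplane(t,309-.4+200.5/5.97,177-.4+149/6,89.3))
g=cv2.cvtColor(t['pixels'],cv2.COLOR_RGB2HSV).astype(int)
k=((g[...,0]>=5)&(g[...,0]<=13)&(g[...,1]>100)&(g[...,2]>170)).astype(np.uint8)
m=np.zeros_like(k);m[177:227,309:376]=1
c,hier=cv2.findContours(k*m,cv2.RETR_CCOMP,cv2.CHAIN_APPROX_NONE)
i=max(range(len(c)),key=lambda j:cv2.contourArea(c[j]))
for j in range(len(c)):
    if hier[0][j][3]==i and cv2.contourArea(c[j])>10:
        e=cv2.fitEllipse(c[j]);print('bore',e,onplane(t,*e[0],89.3))
W=np.array([onplane(t,*x,89.3)[:2] for x in c[i][:,0]]);up=W[W[:,0]>590]
from scipy.optimize import least_squares
f=least_squares(lambda v:np.hypot(*(up-v[:2]).T)-v[2],[589,-125,31],loss='soft_l1');print('circle',f.x,np.abs(f.fun).mean())
E
```

```text
outline [ 590.59737178 -125.31074121   89.3       ] bore [ 590.28891104 -124.66378891   89.3       ]
bore ((342.6506042480469, 201.38233947753906), (12.247743606567383, 13.748490333557129), 118.98101806640625) [ 590.3680005  -125.54913969   89.3       ]
circle [ 590.63579581 -124.86977197   29.20579379] 0.8718633040057332
```

```bash
python3 - <<'E'
from h import *
p,r,s=cur();Rt=Rz(52,-12);print((Rt.T@[-.9,.3,-16]/150/4).round(4),(Rt.T@[0,0,-1]/150).round(5))
E
```

```text
[0.022  0.0002 0.0152] [0.00525 0.      0.0041 ]
```

```bash
python3 -m pendant '[{"tx":0.022,"ty":0.0002,"tz":0.0152,"rx":0,"ry":0,"rz":0,"claw":1},{"tx":0.022,"ty":0.0002,"tz":0.0152,"rx":0,"ry":0,"rz":0,"claw":1},{"tx":0.022,"ty":0.0002,"tz":0.0152,"rx":0,"ry":0,"rz":0,"claw":1},{"tx":0.022,"ty":0.0002,"tz":0.0152,"rx":0,"ry":0,"rz":0,"claw":1},{"tx":0,"ty":0,"tz":0,"rx":0,"ry":0,"rz":0,"claw":1},{"tx":0,"ty":0,"tz":0,"rx":0,"ry":0,"rz":0,"claw":1}]'; python3 -m pendant '[{"tx":0.0105,"ty":0,"tz":0.0082,"rx":0,"ry":0,"rz":0,"claw":1},{"tx":0.0105,"ty":0,"tz":0.0082,"rx":0,"ry":0,"rz":0,"claw":1},{"tx":0,"ty":0,"tz":0,"rx":0,"ry":0,"rz":0,"claw":1},{"tx":0,"ty":0,"tz":0,"rx":0,"ry":0,"rz":0,"claw":1}]'
python3 - <<'E'
from h import *
p,r,s=cur();print('lap',p-22*r[:,2],s['force'],s['wrist_torque']);go(Rz(52,-12))
E
```

```text
clock: 11.95
ee_pos: [604.9, -128.8, 51.8]
orientation: [0.235, 2.223, -0.114]
force: [-0.5, 0.0, -0.5]
opening: 60.8
grasp_force: 55.0
clock: 12.35
ee_pos: [605.1, -128.8, 48.2]
orientation: [0.234, 2.223, -0.114]
force: [-1.2, -1.1, -1.0]
opening: 60.9
grasp_force: 55.0
lap [ 588.17538022 -125.18124201   61.76191756] [-1.2026499  -1.1136517  -1.02036642] [0.18984349 0.98070961 0.00359311]
turn total deg 0.09 norm r [-0.0003  0.0009 -0.0003]
```

```bash
for i in 1; do python3 -m pendant '[{"tx":0.005,"ty":0,"tz":0.0041,"rx":0,"ry":0,"rz":0,"claw":1},{"tx":0,"ty":0,"tz":0,"rx":0,"ry":0,"rz":0,"claw":1}]' | grep -E "ee|force"; python3 -m pendant '[{"tx":0.005,"ty":0,"tz":0.0041,"rx":0,"ry":0,"rz":0,"claw":1},{"tx":0,"ty":0,"tz":0,"rx":0,"ry":0,"rz":0,"claw":1}]'| grep -E "ee|force"; done
```

```text
ee_pos: [605.2, -128.9, 47.3]
force: [-0.6, 0.5, -1.0]
grasp_force: 55.0
ee_pos: [605.2, -128.8, 46.3]
force: [-0.5, 0.9, -0.7]
grasp_force: 55.0
```

```bash
python3 -m pendant '[{"tx":0.005,"ty":0,"tz":0.0041,"rx":0,"ry":0,"rz":0,"claw":1},{"tx":0,"ty":0,"tz":0,"rx":0,"ry":0,"rz":0,"claw":1}]' | grep -E "ee|force"
```

```text
ee_pos: [605.6, -128.9, 46.0]
force: [-2.0, 0.4, 2.3]
grasp_force: 55.3
```

```bash
python3 -m pendant '[{"tx":0.005,"ty":0,"tz":0.0041,"rx":0,"ry":0,"rz":0,"claw":1},{"tx":0.005,"ty":0,"tz":0.0041,"rx":0,"ry":0,"rz":0,"claw":1},{"tx":0,"ty":0,"tz":0,"rx":0,"ry":0,"rz":0,"claw":1},{"tx":0,"ty":0,"tz":0,"rx":0,"ry":0,"rz":0,"claw":1}]'
python3 - <<'E'
from h import *
p,r,s=cur();print(s['force'],s['wrist_torque']);t=cam('top','t9.png')
zc=67
g=cv2.cvtColor(t['pixels'],cv2.COLOR_RGB2HSV).astype(int)
k=((g[...,0]>=5)&(g[...,0]<=13)&(g[...,1]>100)&(g[...,2]>150)).astype(np.uint8)
a,e=proj(t,[589,-125,zc]).astype(int);m=np.zeros_like(k);m[e-25:e+25,a-33:a+33]=1
c,h=cv2.findContours(k*m,cv2.RETR_CCOMP,cv2.CHAIN_APPROX_NONE)
i=max(range(len(c)),key=lambda j:cv2.contourArea(c[j]))
for j in range(len(c)):
    if h[0][j][3]==i and cv2.contourArea(c[j])>10: q=cv2.fitEllipse(c[j]);print('bore',q,onplane(t,*q[0],zc))
E
```

```text
clock: 13.35
ee_pos: [606.9, -129.3, 45.9]
orientation: [0.232, 2.217, -0.116]
force: [-5.7, 2.5, 10.1]
opening: 60.4
grasp_force: 55.8
[-5.7393286   2.49222401 10.05853648] [-0.13538175  0.01954816 -0.02999338]
bore ((341.44110107421875, 204.3175048828125), (11.603914260864258, 15.054542541503906), 114.31612396240234) [ 589.38684041 -125.63800369   67.        ]
```

```bash
python3 -m pendant '[{"tx":0.005,"ty":0,"tz":0.0041,"rx":0,"ry":0,"rz":0,"claw":1},{"tx":0.005,"ty":0,"tz":0.0041,"rx":0,"ry":0,"rz":0,"claw":1},{"tx":0,"ty":0,"tz":0,"rx":0,"ry":0,"rz":0,"claw":1},{"tx":0,"ty":0,"tz":0,"rx":0,"ry":0,"rz":0,"claw":1},{"tx":0,"ty":0,"tz":0,"rx":0,"ry":0,"rz":0,"claw":1}]' 30
python3 - <<'E'
from h import *
p,r,s=cur();print(s['force'],s['wrist_torque'],'lap',p-22*r[:,2]);go(Rz(52,-12))
E
```

```text
clock: 13.9
ee_pos: [608.2, -129.7, 45.9]
orientation: [0.231, 2.213, -0.117]
force: [-7.4, 3.8, 16.2]
opening: 60.6
grasp_force: 56.2
[-7.36794558  3.78352858 16.21049754] [-0.34127903 -0.58832484 -0.00073228] lap [ 591.13904684 -126.04805881   59.22302321]
turn total deg 0.68 norm r [-0.0005  0.0075  0.0011]
```

```bash
python3 -m pendant '[{"tx":-0.005,"ty":0,"tz":-0.0041,"rx":0,"ry":0,"rz":0,"claw":1},{"tx":-0.005,"ty":0,"tz":-0.0041,"rx":0,"ry":0,"rz":0,"claw":1},{"tx":-0.005,"ty":0,"tz":-0.0041,"rx":0,"ry":0,"rz":0,"claw":1},{"tx":-0.003,"ty":0,"tz":-0.0025,"rx":0,"ry":0,"rz":0,"claw":1},{"tx":0,"ty":0,"tz":0,"rx":0,"ry":0,"rz":0,"claw":1},{"tx":0,"ty":0,"tz":0,"rx":0,"ry":0,"rz":0,"claw":1}]'
python3 -m pendant '[{"tx":0,"ty":0,"tz":0,"rx":0,"ry":0,"rz":0,"claw":-0.3},{"tx":0,"ty":0,"tz":0,"rx":0,"ry":0,"rz":0,"claw":-0.6},{"tx":0,"ty":0,"tz":0,"rx":0,"ry":0,"rz":0,"claw":-0.8},{"tx":0,"ty":0,"tz":0,"rx":0,"ry":0,"rz":0,"claw":-1},{"tx":0,"ty":0,"tz":0,"rx":0,"ry":0,"rz":0,"claw":-1},{"tx":0,"ty":0,"tz":0,"rx":0,"ry":0,"rz":0,"claw":-1},{"tx":0,"ty":0,"tz":0,"rx":0,"ry":0,"rz":0,"claw":-1}]'
```

```text
clock: 14.5
ee_pos: [606.2, -129.3, 45.9]
orientation: [0.234, 2.22, -0.115]
force: [2.9, -0.9, 4.6]
opening: 60.6
grasp_force: 55.1
clock: 15.2
ee_pos: [605.0, -128.7, 44.8]
orientation: [0.234, 2.223, -0.114]
force: [0.4, 0.4, -0.2]
opening: 85.4
grasp_force: 0.0
```

```bash
python3 -m pendant '[{"tx":0,"ty":0,"tz":-0.05,"rx":0,"ry":0,"rz":0,"claw":-1},{"tx":0,"ty":0,"tz":-0.1,"rx":0,"ry":0,"rz":0,"claw":-1},{"tx":0,"ty":0,"tz":-0.2,"rx":0,"ry":0,"rz":0,"claw":-1},{"tx":0,"ty":0,"tz":-0.2,"rx":0,"ry":0,"rz":0,"claw":-1},{"tx":0,"ty":0,"tz":-0.2,"rx":0,"ry":0,"rz":0,"claw":-1},{"tx":0,"ty":0,"tz":-0.2,"rx":0,"ry":0,"rz":0,"claw":-1},{"tx":0,"ty":0,"tz":0,"rx":0,"ry":0,"rz":0,"claw":-1},{"tx":0,"ty":0,"tz":0,"rx":0,"ry":0,"rz":0,"claw":-1}]'
cat > chk.py <<'E'
from h import *
import sys
tag=sys.argv[1];E={}
t,s=cam('top','t%s.png'%tag),cam('scene','s%s.png'%tag)
for n,c in(('top',t),('scene',s)):
    g=cv2.cvtColor(c['pixels'],cv2.COLOR_RGB2HSV).astype(int)
    k=((g[...,0]>=3)&(g[...,0]<=13)&(g[...,1]>100)&(g[...,2]>120)).astype(np.uint8)
    a,e=proj(c,[589,-125,67]).astype(int);m=np.zeros_like(k);m[e-22:e+22,a-28:a+28]=1
    q=max(cv2.findContours(k*m,cv2.RETR_EXTERNAL,cv2.CHAIN_APPROX_NONE)[0],key=cv2.contourArea)
    E[n]=cv2.fitEllipse(q);W=np.array([onplane(c,*x,67)[:2] for x in q[:,0]]);e2=cv2.fitEllipse(W.astype(np.float32))
    print(n,E[n],'on z=67:',np.array(e2[0]).round(1),np.array(e2[1]).round(1))
print('tri',tri([ray(t,*E['top'][0]),ray(s,*E['scene'][0])]))
E
python3 chk.py 10; python3 - <<'E'
from h import *
p,r,s=cur();print(p,s['joints']);Rt=Rz(0,-12);go(Rt,PL+np.array([0,0,60]));
E
```

```text
clock: 16.0
ee_pos: [517.5, -111.1, 147.1]
orientation: [0.236, 2.245, -0.112]
force: [0.4, 0.0, 0.2]
opening: 85.7
grasp_force: 0.0
top ((340.63006591796875, 203.61248779296875), (24.6174259185791, 28.69266128540039), 83.2883529663086) on z=67: [ 590.9 -124.1] [48.7 55.8]
scene ((285.1520690917969, 176.88050842285156), (17.861536026000977, 28.67768669128418), 92.55247497558594) on z=67: [ 588.9 -124.3] [59.1 59.8]
tri (array([ 590.00585177, -124.47374098,   66.24816765]), [np.float64(0.9915069250472621), np.float64(0.9915069250473271)])
[ 517.05163106 -110.81105971  144.68251873] [-0.42732629 -0.18182113 -1.07655246 -0.19429602  0.16886373 -0.13918924]
turn total deg 50.55 norm r [ 0.0009  0.5617 -0.    ]
shift in new tool mm [-73.7   1.3  29.7] norm [-0.4913  0.0084  0.1979] world [ 72.3 -14.1 -29.7]
```

```bash
python3 -m pendant '[{"tx":0,"ty":0,"tz":0,"rx":0,"ry":0.0802,"rz":0,"claw":1},{"tx":0,"ty":0,"tz":0,"rx":0,"ry":0.0802,"rz":0,"claw":1},{"tx":0,"ty":0,"tz":0,"rx":0,"ry":0.0802,"rz":0,"claw":1},{"tx":0,"ty":0,"tz":0,"rx":0,"ry":0.0802,"rz":0,"claw":1},{"tx":0,"ty":0,"tz":0,"rx":0,"ry":0.0802,"rz":0,"claw":1},{"tx":0,"ty":0,"tz":0,"rx":0,"ry":0.0802,"rz":0,"claw":1},{"tx":0,"ty":0,"tz":0,"rx":0,"ry":0.0802,"rz":0,"claw":1},{"tx":0,"ty":0,"tz":0,"rx":0,"ry":0,"rz":0,"claw":1},{"tx":0,"ty":0,"tz":0,"rx":0,"ry":0,"rz":0,"claw":1}]'
python3 - <<'E'
from h import *
p,r,s=cur();print(s['joints']);Rt=Rz(0,-12);go(Rt,PL+np.array([0,0,60]));
E
```

```text
clock: 17.0
ee_pos: [517.7, -110.9, 142.8]
orientation: [0.326, 3.118, 0.002]
force: [-0.0, -0.7, -0.1]
opening: 0.0
grasp_force: 0.0
[-0.33449525  0.16894808 -0.35784122  1.03817869  0.00239    -0.12584163]
turn total deg 0.36 norm r [0.001  0.0039 0.0005]
shift in new tool mm [-73.1   1.2  27.8] norm [-0.4872  0.0081  0.1851] world [ 71.7 -14.  -27.8]
```

```bash
python3 -m pendant '[{"tx":-0.244,"ty":0.004,"tz":0,"rx":0,"ry":0.0039,"rz":0,"claw":1},{"tx":-0.244,"ty":0.004,"tz":0,"rx":0,"ry":0,"rz":0,"claw":1},{"tx":0,"ty":0,"tz":0.15,"rx":0,"ry":0,"rz":0,"claw":1},{"tx":0,"ty":0,"tz":0.15,"rx":0,"ry":0,"rz":0,"claw":1},{"tx":0,"ty":0,"tz":0.1,"rx":0,"ry":0,"rz":0,"claw":1},{"tx":0,"ty":0,"tz":0,"rx":0,"ry":0,"rz":0,"claw":1},{"tx":0,"ty":0,"tz":0,"rx":0,"ry":0,"rz":0,"claw":1}]'
python3 -m pendant '[{"tx":0,"ty":0,"tz":0.02,"rx":0,"ry":0,"rz":0,"claw":1},{"tx":0,"ty":0,"tz":0.02,"rx":0,"ry":0,"rz":0,"claw":1},{"tx":0,"ty":0,"tz":0,"rx":0,"ry":0,"rz":0,"claw":1},{"tx":0,"ty":0,"tz":0,"rx":0,"ry":0,"rz":0,"claw":1}]'
```

```text
clock: 17.7
ee_pos: [588.6, -124.8, 85.9]
orientation: [0.327, 3.122, 0.001]
force: [0.2, -0.2, -0.5]
opening: -0.2
grasp_force: 0.0
clock: 18.1
ee_pos: [590.0, -125.1, 80.4]
orientation: [0.327, 3.121, 0.001]
force: [2.1, -0.8, 0.7]
opening: 0.0
grasp_force: 0.0
```

```bash
python3 -m pendant '[{"tx":0,"ty":0,"tz":0.02,"rx":0,"ry":0,"rz":0,"claw":1},{"tx":0,"ty":0,"tz":0.02,"rx":0,"ry":0,"rz":0,"claw":1},{"tx":0,"ty":0,"tz":0.02,"rx":0,"ry":0,"rz":0,"claw":1},{"tx":0,"ty":0,"tz":0.01,"rx":0,"ry":0,"rz":0,"claw":1},{"tx":0,"ty":0,"tz":0,"rx":0,"ry":0,"rz":0,"claw":1},{"tx":0,"ty":0,"tz":0,"rx":0,"ry":0,"rz":0,"claw":1}]' | grep -E 'ee|force'
python3 -m pendant '[{"tx":0,"ty":0,"tz":0.01,"rx":0,"ry":0,"rz":0,"claw":1},{"tx":0,"ty":0,"tz":0.01,"rx":0,"ry":0,"rz":0,"claw":1},{"tx":0,"ty":0,"tz":0,"rx":0,"ry":0,"rz":0,"claw":1}]' | grep -E 'ee|force'
```

```text
ee_pos: [589.7, -125.0, 69.5]
force: [-0.3, -0.6, -0.6]
grasp_force: 0.0
ee_pos: [589.6, -125.0, 66.3]
force: [-0.6, -0.6, 0.2]
grasp_force: 0.0
```

```bash
python3 -m pendant '[{"tx":0,"ty":0,"tz":0.007,"rx":0,"ry":0,"rz":0,"claw":1},{"tx":0,"ty":0,"tz":0.007,"rx":0,"ry":0,"rz":0,"claw":1},{"tx":0,"ty":0,"tz":0,"rx":0,"ry":0,"rz":0,"claw":1},{"tx":0,"ty":0,"tz":0,"rx":0,"ry":0,"rz":0,"claw":1}]' | grep -E 'ee|force'
```

```text
ee_pos: [589.9, -125.1, 64.5]
force: [-0.0, -0.0, -0.1]
grasp_force: 0.4
```

```bash
python3 -m pendant '[{"tx":0,"ty":0,"tz":-0.1,"rx":0,"ry":0,"rz":0,"claw":1},{"tx":0,"ty":0,"tz":-0.05,"rx":0,"ry":0,"rz":0,"claw":1},{"tx":0,"ty":0,"tz":0,"rx":0,"ry":0,"rz":0,"claw":0.25},{"tx":0,"ty":0,"tz":0,"rx":0,"ry":0,"rz":0,"claw":0.25},{"tx":0,"ty":0,"tz":0,"rx":0,"ry":0,"rz":0,"claw":0.25},{"tx":0,"ty":0,"tz":0,"rx":0,"ry":0,"rz":0,"claw":0.25},{"tx":0,"ty":0,"tz":0,"rx":0,"ry":0,"rz":0,"claw":0.25}]'; python3 chk.py 11
```

```text
clock: 20.1
ee_pos: [589.3, -124.9, 86.5]
orientation: [0.327, 3.122, 0.001]
force: [0.4, -0.8, 0.4]
opening: 32.1
grasp_force: 0.0Traceback (most recent call last):
  File "chk.py", line 9, in <module>
    q=max(cv2.findContours(k*m,cv2.RETR_EXTERNAL,cv2.CHAIN_APPROX_NONE)[0],key=cv2.contourArea)
ValueError: max() iterable argument is empty
```

Both pads now straddle the bore, 32 mm apart. I'll descend slowly, watching the force.

```bash
python3 -m pendant '[{"tx":0,"ty":0,"tz":0.04,"rx":0,"ry":0,"rz":0,"claw":0.25},{"tx":0,"ty":0,"tz":0.04,"rx":0,"ry":0,"rz":0,"claw":0.25},{"tx":0,"ty":0,"tz":0.03,"rx":0,"ry":0,"rz":0,"claw":0.25},{"tx":0,"ty":0,"tz":0,"rx":0,"ry":0,"rz":0,"claw":0.25},{"tx":0,"ty":0,"tz":0,"rx":0,"ry":0,"rz":0,"claw":0.25}]' | grep -E 'ee|force'
python3 -m pendant '[{"tx":0,"ty":0,"tz":0.01,"rx":0,"ry":0,"rz":0,"claw":0.25},{"tx":0,"ty":0,"tz":0.01,"rx":0,"ry":0,"rz":0,"claw":0.25},{"tx":0,"ty":0,"tz":0,"rx":0,"ry":0,"rz":0,"claw":0.25}]' | grep -E 'ee|force'
python3 -m pendant '[{"tx":0,"ty":0,"tz":0.01,"rx":0,"ry":0,"rz":0,"claw":0.25},{"tx":0,"ty":0,"tz":0.01,"rx":0,"ry":0,"rz":0,"claw":0.25},{"tx":0,"ty":0,"tz":0,"rx":0,"ry":0,"rz":0,"claw":0.25}]' | grep -E 'ee|force'
```

```text
ee_pos: [589.5, -125.0, 70.1]
force: [0.0, 0.4, -0.2]
grasp_force: 0.0
ee_pos: [589.7, -125.0, 67.4]
force: [-0.2, -0.9, -0.3]
grasp_force: 0.0
ee_pos: [590.0, -125.1, 64.6]
force: [0.3, 0.1, 0.2]
grasp_force: 0.4
```

```bash
python3 -m pendant '[{"tx":0,"ty":0,"tz":0.01,"rx":0,"ry":0,"rz":0,"claw":0.25},{"tx":0,"ty":0,"tz":0.005,"rx":0,"ry":0,"rz":0,"claw":0.25},{"tx":0,"ty":0,"tz":0,"rx":0,"ry":0,"rz":0,"claw":0.25},{"tx":0,"ty":0,"tz":0,"rx":0,"ry":0,"rz":0,"claw":0.25}]' | grep -E 'ee|force|open'
```

```text
ee_pos: [590.2, -125.0, 64.1]
force: [-1.8, 0.6, 11.1]
opening: 32.0
grasp_force: 4.9
```

```bash
python3 -m pendant '[{"tx":0,"ty":0,"tz":0.006,"rx":0,"ry":0,"rz":0,"claw":0.25},{"tx":0,"ty":0,"tz":0,"rx":0,"ry":0,"rz":0,"claw":0.25},{"tx":0,"ty":0,"tz":0,"rx":0,"ry":0,"rz":0,"claw":0.25},{"tx":0,"ty":0,"tz":0,"rx":0,"ry":0,"rz":0,"claw":0.25}]' | grep -E 'ee|force|open'
python3 -m pendant '[{"tx":0,"ty":0,"tz":-0.02,"rx":0,"ry":0,"rz":0,"claw":0.25},{"tx":0,"ty":0,"tz":-0.1,"rx":0,"ry":0,"rz":0,"claw":0.25},{"tx":0,"ty":0,"tz":-0.3,"rx":0,"ry":0,"rz":0,"claw":0.25},{"tx":0,"ty":0,"tz":-0.3,"rx":0,"ry":0,"rz":0,"claw":0.25},{"tx":0.3,"ty":0,"tz":-0.1,"rx":0,"ry":0,"rz":0,"claw":0.25},{"tx":0.3,"ty":0,"tz":0,"rx":0,"ry":0,"rz":0,"claw":0.25},{"tx":0.3,"ty":0,"tz":0,"rx":0,"ry":0,"rz":0,"claw":0.25},{"tx":0.2,"ty":0,"tz":0,"rx":0,"ry":0,"rz":0,"claw":0.25},{"tx":0,"ty":0,"tz":0,"rx":0,"ry":0,"rz":0,"claw":0.25},{"tx":0,"ty":0,"tz":0,"rx":0,"ry":0,"rz":0,"claw":0.25}]' | grep -E 'ee|force'; python3 chk.py 12
```

```text
ee_pos: [590.2, -125.0, 64.0]
force: [-5.0, 2.0, 14.2]
opening: 32.2
grasp_force: 6.8
ee_pos: [428.1, -90.9, 184.5]
force: [0.8, -0.3, 0.2]
grasp_force: 0.0
top ((340.2309875488281, 202.78857421875), (24.874378204345703, 30.344989776611328), 70.9457778930664) on z=67: [ 592.6 -123.4] [48.9 59.4]
scene ((285.1659851074219, 176.92730712890625), (17.89301109313965, 28.569669723510742), 92.63885498046875) on z=67: [ 588.8 -124.1] [59.  59.8]
tri (array([ 590.71463407, -123.97356869,   66.50592314]), [np.float64(1.8976209405761595), np.float64(1.8976209405760507)])
```

```bash
python3 -c "
from cell import bot
print(bot.job_done())"
```

```text
the job is handed in; nothing more can be done
None
```

I slid the lap off its peg, lowered it over the hub of the grey platter, pressed it down with about 14 N and released it, then handed the job in (no verdict came back); the last camera check puts it level, on the platter and within about 1–2 mm of the hub's axis, the block, wax and vial were never approached, but I viewed 12 pictures where the limit was 10.

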